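Tamp the heaped bead bin level

TASK

One of the two white bins on the jeweller's bench has a teal bead heaped on top of the others. Take the wooden tamper by its handle and press down with its flat sole in that bin, gently but firmly, until all its beads lie flat on the bin's floor in one level layer; touch the beads with the tamper only, and leave the level bin of rust-red beads and the amber jar alone. Then stand the tamper upright in the middle of the round cork mat and let go.

Things in the scene. Friction and masses are not known exactly. Their poses are not given: they have to be found in the camera images.
- bin_a_in (a point): centre of the inner floor of the white open bin that holds the heaped teal beads. The bin is fixed to the table, outside 124 x 116 x 38 mm, walls and floor 6 mm thick, inside 112 x 104 mm and 32 mm deep; x runs along its long side, z up. The inner floor is 6 mm above the table, the rim 38 mm.
- bead_a0: loose teal glazed ceramic bead, slippery, 35 g: a double cone 36 mm across, 22 mm high, flat ends 18 mm across, 45 degree bevels; origin at its centre, z along its hole (up at first). It lies on the bin's floor, one of three around the middle with small gaps: centre 11 mm, top 22 mm above that floor.
- bead_a1: loose teal glazed ceramic bead, slippery, 35 g: a double cone 36 mm across, 22 mm high, flat ends 18 mm across, 45 degree bevels; origin at its centre, z along its hole (up at first). It lies on the bin's floor, one of three around the middle with small gaps: centre 11 mm, top 22 mm above that floor.
- bead_a2: loose teal glazed ceramic bead, slippery, 35 g: a double cone 36 mm across, 22 mm high, flat ends 18 mm across, 45 degree bevels; origin at its centre, z along its hole (up at first). It lies on the bin's floor, one of three around the middle with small gaps: centre 11 mm, top 22 mm above that floor.
- bead_a3: a like teal bead (36 mm across, 22 mm high, origin at its centre), perched at first in the middle of the bin on the bevels of the three others, its centre 7 to 12 mm above theirs. Pressed straight down by the tamper (a few newtons; 20 N is plenty) it wedges them outward and drops between them to the bin's floor, top level with theirs.
- bin_b_in (a point): centre of the inner floor of the white open bin that holds the rust-red beads, already level. The bin is fixed to the table, outside 124 x 116 x 38 mm, walls and floor 6 mm thick, inside 112 x 104 mm and 32 mm deep; x runs along its long side, z up. The inner floor is 6 mm above the table, the rim 38 mm.
- bead_b0: loose rust-red glazed ceramic bead, slippery, 35 g: a double cone 36 mm across, 22 mm high, flat ends 18 mm across, 45 degree bevels; origin at its centre, z along its hole (up). It already lies flat on its bin's floor, centre 11 mm, top 22 mm above that floor, and is to be left alone.
- bead_b1: loose rust-red glazed ceramic bead, slippery, 35 g: a double cone 36 mm across, 22 mm high, flat ends 18 mm across, 45 degree bevels; origin at its centre, z along its hole (up). It already lies flat on its bin's floor, centre 11 mm, top 22 mm above that floor, and is to be left alone.
- bead_b2: loose rust-red glazed ceramic bead, slippery, 35 g: a double cone 36 mm across, 22 mm high, flat ends 18 mm across, 45 degree bevels; origin at its centre, z along its hole (up). It already lies flat on its bin's floor, centre 11 mm, top 22 mm above that floor, and is to be left alone.
- bead_b3: loose rust-red glazed ceramic bead, slippery, 35 g: a double cone 36 mm across, 22 mm high, flat ends 18 mm across, 45 degree bevels; origin at its centre, z along its hole (up). It already lies flat on its bin's floor, centre 11 mm, top 22 mm above that floor, and is to be left alone.
- tamper_grip (a point): middle of the handle of the loose wooden tamper, which stands upright on the table at first: round dark handle 28 mm in diameter, 60 mm long, this point half-way up it, 75 mm above the underside of the sole; z points up the handle. Below are a thin steel stem and a flat round sole, 56 mm in diameter, 16 mm thick. 0.18 to 0.29 kg; grip it firmly (60 N or more) to press.
- tamper_sole (a point): centre of the flat underside of the tamper's sole; z points up the handle
- mat_top (a point): centre of the top of the round cork mat, 110 mm in diameter, 5 mm thick, fixed to the table
- paint_jar: small amber jar with white cap, 48 mm across, 60 mm high, standing between the robot and the bins; origin at the centre of its foot. Leave alone.
Mind the look-alikes: they are no part of the job. Of the things that look like the part that bears mat_top, the smaller one is meant. Leave any blue look-alike of the bead_a0 alone.

How it is judged:
On the way, in this order (a step that is already met when the one before it is completed fails the run):
1. the tamper is lifted clear of the table (height (world z) of tamper_sole above 0.03 m), for 0.1 s.
2. all teal beads lie level on their bin's floor (z of each of bead_a0, bead_a1, bead_a2, bead_a3 in the frame of bin_a_in below 0.0135 m and horizontal distance between each of bead_a0, bead_a1, bead_a2, bead_a3 and bin_a_in below 0.055 m), for 0.2 s.
At the end, for the whole second after the job is handed in: Every bead is in its own bin with its centre less than 13.5 mm above the bin's floor (flat is 11 mm) and within 55 mm of the bin's middle; the tamper stands upright (within 0.1 rad) on the cork mat, its sole's centre within 27 mm of the mat's centre and less than 5 mm above its top, released (all of step 2 and z of each of bead_b0, bead_b1, bead_b2, bead_b3 in the frame of bin_b_in below 0.0135 m and horizontal distance between each of bead_b0, bead_b1, bead_b2, bead_b3 and bin_b_in below 0.055 m and horizontal distance between tamper_sole and mat_top below 0.027 m and z of tamper_sole in the frame of mat_top below 0.005 m and angle between tamper_sole's own z axis and vertical below 0.1 rad and contact force between the fingers and anything else below 0.5 N); the robot touches nothing.
It fails at once if a bead is touched by the gripper or the arm instead of the tamper (contact force between any of the fingers, the arm and bead_a0 above 1 N or contact force between any of the fingers, the arm and bead_a1 above 1 N or contact force between any of the fingers, the arm and bead_a2 above 1 N or contact force between any of the fingers, the arm and bead_a3 above 1 N or contact force between any of the fingers, the arm and bead_b0 above 1 N or contact force between any of the fingers, the arm and bead_b1 above 1 N or contact force between any of the fingers, the arm and bead_b2 above 1 N or contact force between any of the fingers, the arm and bead_b3 above 1 N).
It fails at once if the jar is moved more than 20 mm (distance of paint_jar from where it was at the start of the episode above 0.02 m).
It fails at once if a teal bead is pressed by the tamper with more than 80 N (contact force between tamper and bead_a0 above 80 N or contact force between tamper and bead_a1 above 80 N or contact force between tamper and bead_a2 above 80 N or contact force between tamper and bead_a3 above 80 N).
It fails at once if a bead of the level bin is moved more than 10 mm (distance of any of bead_b0, bead_b1, bead_b2, bead_b3 from where it was at the start of the episode above 0.01 m).
It also fails if it takes over 38 s, if anything falls off the work surface, if the arm or the gripper's body presses on something with over 40 N, if the wrist force passes 120 N, or if a joint passes its speed limit or range.

ROBOT

A 6-joint arm with a two-finger parallel gripper is mounted at the origin on the work surface. World frame = base frame: x ahead of the robot, y to its left, z up, the work surface at z = 0. Lengths are in m, angles in rad, forces in N, time in s.
With the tool pointing down it reaches from about 0.35 to 0.975 m from the base axis. Payload 4.9 kg.
Tool frame: the origin (TCP) lies midway between the tips of the shut fingers; the grasp point (between the pads) lies 19 mm behind it (ctrl.grip_point_offset is the distance from the TCP to the grasp point, in m); x points along the fingers, y is the direction in which the jaws open and shut, and the axes are right-handed (so a half turn about x gives the same grasp; the last joint's range is limited). The gripper opens to 85 mm and grips with 20 to 120 N. Pads are 22 mm wide; open, the fingers measure 114 mm over their backs; the gripper's body (76 mm by 85 mm) begins 54 mm behind the grasp point. The pads swing forward as they close: fully open they stand 13 mm farther back than shut.
Start: joints at [-1.441, 0.053, 1.613, -0, 1.476, -0.119], TCP at [0.154, -0.606, 0.231] pointing down, gripper open.
Joint ranges: [-3.01, 3.01], [-1.01, 2.22], [0.06, 2.58], [-1.02, 4.17], [0.09, 2.62], [-3.14, 3.14]. Speed limits (rad/s): [2.57, 2.57, 3.14, 3.14, 3.14, 3.14].

INTERFACE

Orientations are given as a rotation vector (axis times angle).
In Python, from bench import ctrl gives the robot as it stands.
- The arm moves only by the shell command python3 -m handwheel 'ROWS' [FORCE]. ROWS is JSON, one flat list of numbers, 7 for each row, row after row: the shift along the tool's x, y, z in cm, then the turn, a rotation vector about the tool's x, y, z in degrees, then the finger opening in cm, from 0 to 8.54. In form: [tx, ty, tz, rx, ry, rz, hand, tx, ty, tz, rx, ry, rz, hand, ...]. A call has 1 to 20 rows; each row is the pose to reach, as a shift and turn from the pose commanded when the call began, along the tool's axes at that moment; what a row does not reach only later rows make up. A row lasts 1/12 s, in which the tool goes at most 41.7 mm and 7.16 degrees, less where a joint would pass 70% of its speed; a pose out of reach is approached as far as the arm can. A call with a gripper value outside its range is refused whole. The fingers move at their own pace and stop on an object; FORCE is the grip in N (left out, the last holds). Time passes only in rows, so rows that repeat a pose let the fingers close. It gives the time, the measured TCP pose, the force and the opening at its end, in the units of the state.
- ctrl.read_state(): the state, without advancing time (a new reading comes with each control period).
- ctrl.grab_frame(name): name is "side" or "top" or "wrist"; returns a dict with "color" (480x640x3 uint8, red, green, blue), "fx", "fy", "cx", "cy" (pixels), "k1" (the pictures are not rectified: a ray, as slopes to the right and down, at radius r is drawn at 1 + k1 r^2 times it, then the intrinsics apply), "R" (3x3) and "t" (3): a world point X has camera coordinates R X + t; the wrist camera has in their place "mount" (4x4, takes a point from camera to tool coordinates, whose origin is the TCP and whose axes are the tool frame's). Camera axes: x right, y down, z forward; pixel columns grow to the right and rows downward; lengths in m; the calibration is good to about 2 mm. A picture is of the moment at which its call begins: read the wrist's pose just before it. There is no depth.
- ctrl.finish_job(): hands the job in, once; it reports no verdict.
Trained networks look in a picture, given as the dict that the camera call returned (one of the last four; its "shot" number tells which), for a name from the list of things; names that differ only in an ending like _2 or _b are one class to them, and where a whole thing is asked for, a point or a joint stands for the part that bears it (a point fixed in the world has none). Each returns a list of dicts, best first, with "score" (0 to 1); they miss things now and then, are a little off and sometimes report something else, mostly with a low value. They report only what shows in the picture. A call takes as long as a camera call. They do not tell look-alikes from the thing itself.
- ctrl.search_frame(query, picture): "location" ([x, y, z] in m, in the coordinates of the camera as it stood for that picture, good to about 4 mm: the middle of the surface that is visible of it).
- ctrl.silhouettes(query, picture): "region" (480x640 bool, what is visible of it).
- ctrl.place_of(query, picture): "location" ([x, y, z] in m, in the coordinates of the camera as it stood for that picture, good to about 4 mm: a listed point, or the origin of a listed thing).
The state is a dict: "t": time; "qpos": joint angles; "joint_vel": joint speeds; "joint_efforts": joint torques, N m; "ee_pos": TCP position; "eef_rot": TCP orientation; "wrist_force": force on the tool from outside, world axes, zero at the start; "torque": the same for the moment, N m; "gripper_width": opening from 0.0 (shut) to 1.0 (fully open).
Only numpy, scipy, OpenCV 4.12 (cv2) and the standard library are available. Lean on these libraries where they do the work, as an engineer would, in place of code of your own. Each camera call takes 0.05 s, during which the arm holds its last target.

## Working session

There is one attempt and no reset: what is moved stays moved. The work goes in short steps, Python scripts to look and compute and a shell command to move; the robot and the scene stay as the last step left them, time stands still between calls to the robot, and variables do not carry over. Pictures are saved under pics/ and viewed, and the job is handed in when it is done.

```bash
ls; mkdir -p pics
cat > h.py <<'E'
import numpy as np,cv2
from bench import ctrl
from scipy.spatial.transform import Rotation as Ro
def save(p,n): cv2.imwrite('pics/'+n+'.png',p['color'][:,:,::-1])
def c2w(p,x,st=None):
    x=np.array(x)
    if 'mount' in p:
        y=p['mount']@np.r_[x,1]; return Ro.from_rotvec(st['eef_rot']).apply(y[:3])+st['ee_pos']
    return p['R'].T@(x-p['t'])
E
python3 - <<'E'
from h import *
st=ctrl.read_state();print(st)
for n in ['side','top','wrist']:
    st=ctrl.read_state();p=ctrl.grab_frame(n);save(p,n+'0')
    for q in ['bin_a_in','bead_a3','bin_b_in','tamper_grip','tamper_sole','mat_top','paint_jar']:
        print(n,q,[(round(r['score'],2),np.round(c2w(p,r['location'],st),3).tolist()) for r in ctrl.place_of(q,p)][:10])
print(ctrl.read_state()['t'])
E
```

```text
pics
{'t': 0.0, 'qpos': array([-1.44102478e+00,  5.33459298e-02,  1.61431643e+00, -2.14184489e-05,
        1.47599249e+00, -1.18998044e-01]), 'joint_vel': array([-5.19277820e-05, -5.82189518e-04,  2.66654707e-03, -8.53885170e-04,
        5.17503612e-04, -1.03588042e-04]), 'joint_efforts': array([-1.21368130e-04, -3.93683910e+01, -3.70174026e+01, -1.11129787e-04,
        7.02518126e-03, -1.86156456e-05]), 'ee_pos': array([ 0.15379576, -0.60513074,  0.2300564 ]), 'eef_rot': array([ 2.08992945,  0.26348246, -2.08999775]), 'wrist_force': array([ 0.55249619,  0.21587564, -0.78656066]), 'torque': array([-0.03022478, -0.01503062, -0.01116453]), 'gripper_width': 1.0001878380241138}
side bin_a_in [(0.87, [0.563, 0.275, 0.003])]
side bead_a3 [(0.78, [0.559, 0.244, 0.019]), (0.77, [0.601, 0.279, 0.016]), (0.73, [0.567, 0.273, 0.025]), (0.59, [0.691, 0.257, 0.015])]
side bin_b_in [(0.69, [0.555, 0.015, 0.006])]
side tamper_grip [(0.77, [0.584, -0.255, 0.075])]
side tamper_sole [(0.82, [0.585, -0.258, -0.002]), (0.29, [0.567, 0.271, 0.026])]
side mat_top [(0.58, [0.487, -0.26, 0.005]), (0.57, [0.323, -0.21, 0.007])]
side paint_jar [(0.85, [0.373, 0.14, 0.001]), (0.63, [0.557, 0.019, 0.019])]
top bin_a_in [(0.63, [0.569, 0.275, -0.003])]
top bead_a3 [(0.83, [0.567, 0.276, 0.028]), (0.79, [0.559, 0.247, 0.014]), (0.69, [0.602, 0.28, 0.016]), (0.54, [0.49, -0.256, 0.003]), (0.53, [0.689, 0.255, 0.01])]
top bin_b_in [(0.71, [0.556, 0.022, 0.003])]
top tamper_grip [(0.77, [0.584, -0.258, 0.073]), (0.47, [0.547, 0.293, 0.018])]
top tamper_sole [(0.44, [0.553, 0.016, 0.013])]
top mat_top [(0.95, [0.322, -0.208, 0.009]), (0.55, [0.489, -0.261, 0.005])]
top paint_jar [(0.57, [0.37, 0.139, 0.001])]
wrist bin_a_in []
wrist bead_a3 []
wrist bin_b_in []
wrist tamper_grip []
wrist tamper_sole []
wrist mat_top []
wrist paint_jar []
1.2
```

View pics/top0.png

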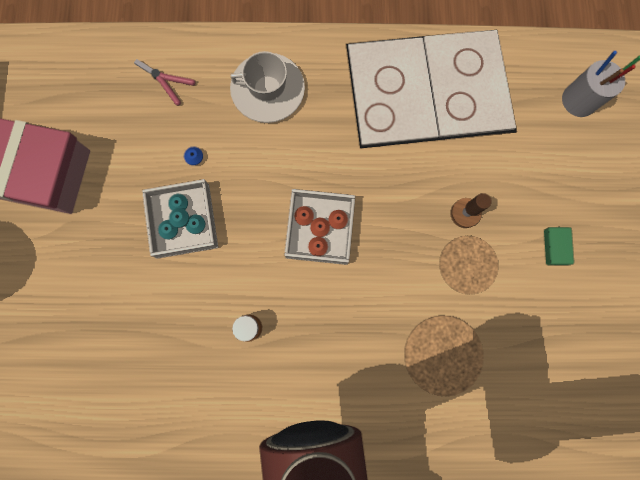

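View pics/side0.png

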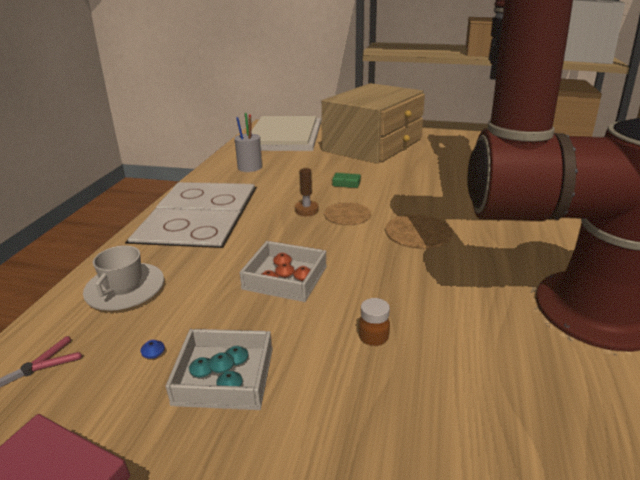

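Top view: the teal heap is in the bin at (180,218), with the top bead at (178,217). The rust-red bin is at (320,227) and the tamper at (467,212). The smaller cork mat is at (468,264), the larger look-alike at (443,355), and the jar at (246,328). The network positions agree with these.

Run:
```python
from h import *
st=ctrl.read_state();R=Ro.from_rotvec(st['eef_rot']).as_matrix();print(R.round(3),st['ee_pos'],ctrl.grip_point_offset)
p=ctrl.grab_frame('top')
def ray(u,v,z):
    # undistort by iteration
    d=np.array([(u-p['cx'])/p['fx'],(v-p['cy'])/p['fy']]);s=d.copy()
    for _ in range(20): s=d/(1+p['k1']*(s@s))
    w=p['R'].T@np.r_[s,1];c=-p['R'].T@p['t'];return c+w*(z-c[2])/w[2]
for q,z in [('mat_top',.005),('bin_a_in',.038),('bead_a3',.028),('tamper_grip',.05)]:
    for r in ctrl.silhouettes(q,p):
        m=r['region'];(v,u)=np.nonzero(m);c=cv2.findContours(m.astype('u1'),0,1)[0]
        c=max(c,key=len);rc=cv2.minAreaRect(c);pts=np.array([ray(*x,z) for x in c[:,0].astype(float)])
        cc,rad=cv2.minEnclosingCircle(pts[:,:2].astype('f4'))
        print(q,round(r['score'],2),(u.mean().round(),v.mean().round()),'encl',np.round(cc,3),round(rad,4))
```

```text
[[ 0.     0.246 -0.969]
 [ 0.    -0.969 -0.246]
 [-1.    -0.    -0.   ]] [ 0.15391077 -0.60572295  0.23130296] 0.0187
mat_top 0.84 (np.float64(468.0), np.float64(264.0)) encl [ 0.489 -0.259] 0.0561
mat_top 0.65 (np.float64(444.0), np.float64(355.0)) encl [ 0.324 -0.208] 0.0737
bin_a_in 0.7 (np.float64(337.0), np.float64(219.0)) encl [ 0.565 -0.014] 0.0181
bead_a3 0.88 (np.float64(179.0), np.float64(218.0)) encl [0.567 0.274] 0.018
bead_a3 0.74 (np.float64(167.0), np.float64(230.0)) encl [0.545 0.293] 0.0191
bead_a3 0.7 (np.float64(193.0), np.float64(155.0)) encl [0.686 0.253] 0.0185
bead_a3 0.49 (np.float64(195.0), np.float64(224.0)) encl [0.556 0.243] 0.0178
bead_a3 0.48 (np.float64(178.0), np.float64(202.0)) encl [0.595 0.277] 0.018
tamper_grip 0.68 (np.float64(470.0), np.float64(210.0)) encl [ 0.585 -0.254] 0.0419
```

```bash
python3 -m handwheel '[0,-23.2,-50.3,0,0,0,8.5,0,-23.2,-50.3,0,0,0,8.5,0,-23.2,-50.3,0,0,0,8.5,0,-23.2,-50.3,0,0,0,8.5,0,-23.2,-50.3,0,0,0,8.5,0,-23.2,-50.3,0,0,0,8.5,0,-23.2,-50.3,0,0,0,8.5,0,-23.2,-50.3,0,0,0,8.5,0,-23.2,-50.3,0,0,0,8.5,0,-23.2,-50.3,0,0,0,8.5,0,-23.2,-50.3,0,0,0,8.5,0,-23.2,-50.3,0,0,0,8.5,0,-23.2,-50.3,0,0,0,8.5,0,-23.2,-50.3,0,0,0,8.5,0,-23.2,-50.3,0,0,0,8.5,0,-23.2,-50.3,0,0,0,8.5]' 80
python3 - <<'E'
from h import *
for i in range(1):
    st=ctrl.read_state();p=ctrl.grab_frame('wrist');save(p,'wrist1')
    for q in ['tamper_grip','tamper_sole','mat_top']:
        print(q,[(round(r['score'],2),np.round(c2w(p,r['location'],st),3).tolist()) for r in ctrl.place_of(q,p)])
    for r in ctrl.silhouettes('tamper_grip',p): print(r['score'],np.argwhere(r['region']).mean(0))
    print(st['ee_pos'],st['qpos'])
E
```

```text
t: 2.78
ee_pos: [0.5843, -0.2568, 0.231]
eef_rot: [2.087, 0.262, -2.089]
wrist_force: [-0.8, 0.1, 0.0]
gripper_width: 0.997
tamper_grip [(0.84, [0.585, -0.259, 0.074])]
tamper_sole [(0.71, [0.586, -0.257, -0.001])]
mat_top [(0.83, [0.325, -0.209, 0.007]), (0.68, [0.489, -0.26, 0.001]), (0.29, [0.565, -0.016, 0.022])]
0.95 [208.9201155 317.6098813]
[ 0.5843322  -0.25676725  0.23103702] [-5.30241514e-01  8.42044997e-02  1.58030533e+00 -6.75841262e-04
  1.47772125e+00  7.90428570e-01]
```

View pics/wrist1.png

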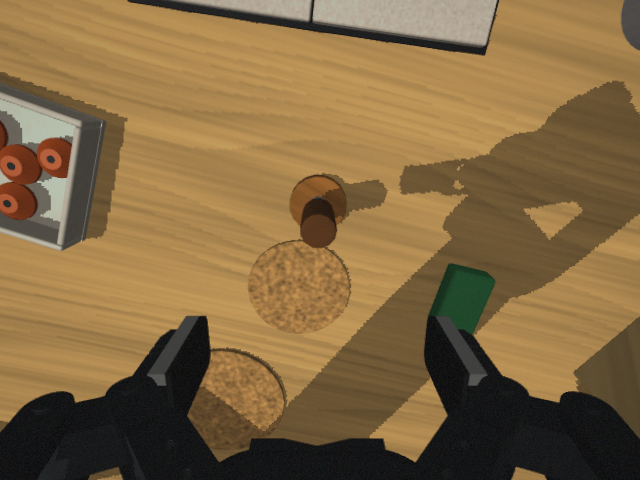

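The tamper handle, at about (318,222), sits midway between the fingers. I'll descend and grip it.

```bash
python3 -m handwheel '[4,0,0,0,0,0,8.5,8,0,0,0,0,0,8.5,12,0,0,0,0,0,8.5,15,0,0,0,0,0,8.5,17,0,0,0,0,0,8.5,17.6,0,0,0,0,0,8.5,17.6,0,0,0,0,0,8.5,17.6,0,0,0,0,0,2,17.6,0,0,0,0,0,2,17.6,0,0,0,0,0,2,17.6,0,0,0,0,0,2,17.6,0,0,0,0,0,2,17.6,0,0,0,0,0,2,17.6,0,0,0,0,0,2,17.6,0,0,0,0,0,2]' 90
```

```text
t: 4.28
ee_pos: [0.5854, -0.2577, 0.0572]
eef_rot: [2.091, 0.259, -2.086]
wrist_force: [-0.1, -0.8, 6.3]
gripper_width: 0.305
```

```bash
python3 -m handwheel '[-2,0,0,0,0,0,2,-5,0,0,0,0,0,2,-8,0,0,0,0,0,2,-10,0,0,0,0,0,2,-10,0,0,0,0,0,2,-10,0,0,0,0,0,2]' 90
python3 - <<'E'
from h import *
p=ctrl.grab_frame('side');save(p,'side2')
for q in ['tamper_grip','tamper_sole']:
        print(q,[(round(r['score'],2),np.round(c2w(p,r['location']),3).tolist()) for r in ctrl.place_of(q,p)])
st=ctrl.read_state();print(st['ee_pos'],Ro.from_rotvec(st['eef_rot']).as_matrix().round(3),st['wrist_force'])
E
```

```text
t: 4.78
ee_pos: [0.5846, -0.2571, 0.1557]
eef_rot: [2.09, 0.26, -2.087]
wrist_force: [-0.5, 0.5, -3.7]
gripper_width: 0.311
tamper_grip [(0.74, [0.587, -0.256, 0.172])]
tamper_sole [(0.63, [0.587, -0.253, 0.099]), (0.3, [0.369, 0.142, 0.003])]
[ 0.58266298 -0.25607452  0.15188604] [[-0.005  0.246 -0.969]
 [ 0.003 -0.969 -0.246]
 [-1.    -0.004  0.004]] [-0.09216638  0.80930567 -2.63797245]
```

View pics/side2.png

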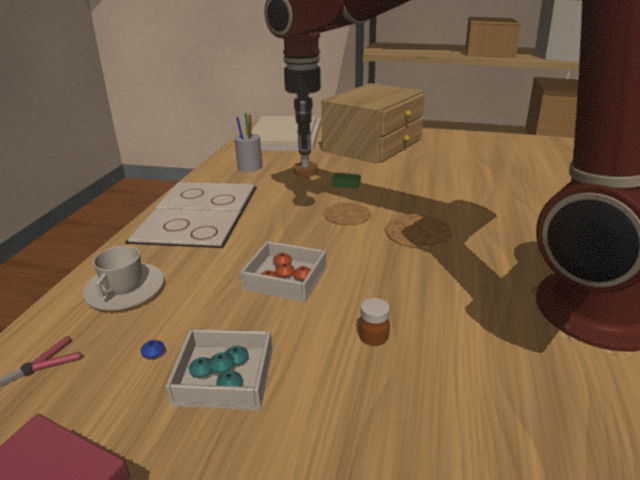

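The tamper is held upright, with its sole at z≈0.10. I'll carry it to a point above the teal bin.

```bash
python3 -m handwheel '[0,-1,-0.2,0,0,0,2,0,-3,-0.7,0,0,0,2,0,-6,-1.3,0,0,0,2,0,-9.5,-2.1,0,0,0,2,0,-13,-2.9,0,0,0,2,0,-16.5,-3.6,0,0,0,2,0,-20,-4.4,0,0,0,2,0,-23.5,-5.2,0,0,0,2,0,-27,-5.9,0,0,0,2,0,-30.5,-6.7,0,0,0,2,0,-34,-7.5,0,0,0,2,0,-37.5,-8.3,0,0,0,2,0,-41,-9,0,0,0,2,0,-44.5,-9.8,0,0,0,2,0,-48,-10.6,0,0,0,2,0,-50.5,-11.1,0,0,0,2,0,-51.7,-11.4,0,0,0,2,0,-52,-11.4,0,0,0,2,0,-52,-11.4,0,0,0,2]' 90
python3 - <<'E'
from h import *
st=ctrl.read_state();print(st['ee_pos'],Ro.from_rotvec(st['eef_rot']).as_matrix().round(3),st['wrist_force'])
for n in ['side','wrist','top']:
    st=ctrl.read_state();p=ctrl.grab_frame(n);save(p,n+'3')
    for q in ['tamper_grip','tamper_sole','bin_a_in','bead_a3']:
        print(n,q,[(round(r['score'],2),np.round(c2w(p,r['location'],st),3).tolist()) for r in ctrl.place_of(q,p)])
E
```

```text
t: 6.52
ee_pos: [0.5658, 0.2752, 0.1541]
eef_rot: [2.086, 0.262, -2.09]
wrist_force: [-0.6, -1.0, -2.0]
gripper_width: 0.31
[0.56579281 0.27523322 0.15410458] [[-0.002  0.248 -0.969]
 [-0.001 -0.969 -0.248]
 [-1.     0.001  0.002]] [-0.60514641 -1.02502438 -1.9527547 ]
side tamper_grip [(0.97, [0.565, 0.278, 0.173])]
side tamper_sole [(0.86, [0.564, 0.274, 0.098]), (0.21, [0.556, 0.018, 0.021]), (0.15, [0.542, 0.297, 0.022])]
side bin_a_in [(0.73, [0.565, 0.276, 0.004]), (0.65, [0.486, -0.262, 0.007])]
side bead_a3 [(0.86, [0.57, 0.272, 0.028]), (0.82, [0.561, 0.241, 0.016]), (0.82, [0.69, 0.254, 0.014]), (0.74, [0.604, 0.281, 0.017]), (0.69, [0.544, 0.296, 0.026]), (0.2, [0.567, -0.015, 0.021])]
wrist tamper_grip []
wrist tamper_sole [(0.78, [0.566, 0.274, 0.097]), (0.72, [0.55, 0.299, 0.021])]
wrist bin_a_in []
wrist bead_a3 [(0.82, [0.597, 0.28, 0.017]), (0.75, [0.55, 0.294, 0.018]), (0.73, [0.691, 0.262, 0.012]), (0.65, [0.57, 0.271, 0.028]), (0.62, [0.556, 0.244, 0.019]), (0.21, [0.552, 0.019, 0.008])]
top tamper_grip [(0.94, [0.565, 0.273, 0.173]), (0.25, [0.578, 0.044, 0.019])]
top tamper_sole [(0.56, [0.568, 0.277, 0.097])]
top bin_a_in [(0.56, [0.569, 0.273, 0.0])]
top bead_a3 [(0.67, [0.691, 0.257, 0.008]), (0.53, [0.548, 0.294, 0.019]), (0.52, [0.554, 0.251, 0.013]), (0.51, [0.565, 0.278, 0.027])]
```

View pics/side3.png

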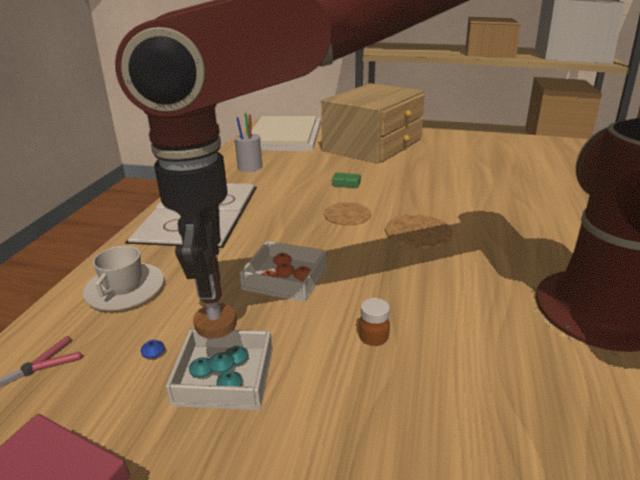

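View pics/wrist3.png

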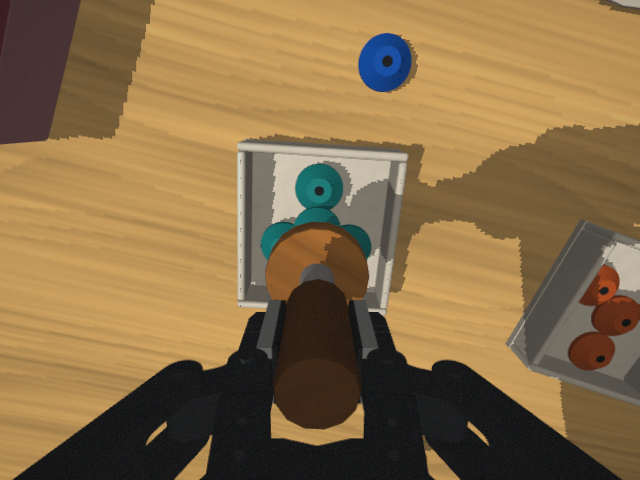

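The sole is centred over the perched bead. I'll come down until it is just above the bead, then press in small steps.

```bash
python3 -m handwheel '[1.5,0,-0.1,0,0,0,2,3.5,0,-0.1,0,0,0,2,5,0,-0.1,0,0,0,2,5.5,0,-0.1,0,0,0,2,5.7,0,-0.1,0,0,0,2,5.9,0,-0.1,0,0,0,2,6.1,0,-0.1,0,0,0,2,6.2,0,-0.1,0,0,0,2]' 90
python3 -m handwheel '[0.1,0,0,0,0,0,2,0.2,0,0,0,0,0,2,0.3,0,0,0,0,0,2,0.3,0,0,0,0,0,2]' 90
```

```text
t: 7.93
ee_pos: [0.5684, 0.2755, 0.0942]
eef_rot: [2.091, 0.262, -2.087]
wrist_force: [-0.3, -0.4, -1.6]
gripper_width: 0.307
t: 8.27
ee_pos: [0.5678, 0.2753, 0.0904]
eef_rot: [2.089, 0.261, -2.089]
wrist_force: [-0.8, -0.2, -1.7]
gripper_width: 0.304
```

```bash
python3 -m handwheel '[0.1,0,0,0,0,0,2,0.2,0,0,0,0,0,2,0.3,0,0,0,0,0,2,0.3,0,0,0,0,0,2]' 90
python3 -m handwheel '[0.1,0,0,0,0,0,2,0.2,0,0,0,0,0,2,0.3,0,0,0,0,0,2,0.3,0,0,0,0,0,2]' 90
python3 - <<'E'
from h import *
p=ctrl.grab_frame('side');save(p,'side4')
for q in ['tamper_sole','bead_a3']:
    print(q,[(round(r['score'],2),np.round(c2w(p,r['location']),3).tolist()) for r in ctrl.place_of(q,p)])
cv2.imwrite('pics/side4c.png',cv2.resize(p['color'][280:430,120:320,::-1],None,fx=4,fy=4))
E
```

```text
t: 8.6
ee_pos: [0.5674, 0.2752, 0.0868]
eef_rot: [2.088, 0.261, -2.09]
wrist_force: [-0.3, -0.1, -0.7]
gripper_width: 0.308
t: 8.93
ee_pos: [0.5681, 0.2754, 0.0852]
eef_rot: [2.09, 0.261, -2.088]
wrist_force: [-0.8, -0.1, 2.4]
gripper_width: 0.306
tamper_sole [(0.71, [0.566, 0.278, 0.027])]
bead_a3 [(0.73, [0.694, 0.256, 0.013]), (0.68, [0.558, 0.239, 0.016]), (0.56, [0.608, 0.282, 0.018]), (0.52, [0.54, 0.301, 0.022]), (0.31, [0.555, 0.018, 0.019])]
```

View pics/side4c.png

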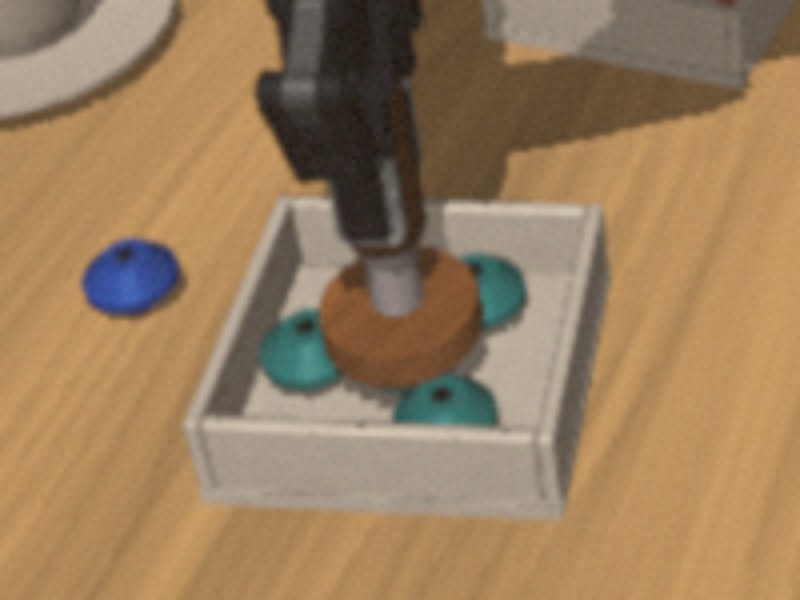

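The beads have spread and the sole is nearly at bead-top height. I'll press a few millimetres further to seat them.

```bash
python3 -m handwheel '[0.1,0,0,0,0,0,2,0.2,0,0,0,0,0,2,0.2,0,0,0,0,0,2]' 90
python3 -m handwheel '[0.1,0,0,0,0,0,2,0.2,0,0,0,0,0,2,0.2,0,0,0,0,0,2]' 90
```

```text
t: 9.33
ee_pos: [0.5688, 0.2757, 0.0851]
eef_rot: [2.092, 0.262, -2.087]
wrist_force: [-3.1, -1.7, 10.9]
gripper_width: 0.309
t: 9.58
ee_pos: [0.5697, 0.276, 0.0851]
eef_rot: [2.094, 0.262, -2.085]
wrist_force: [-5.2, -2.4, 17.0]
gripper_width: 0.306
```

It has bottomed out: z stopped at 0.0851 with about 19 N net. I'll lift and look.

```bash
python3 -m handwheel '[-0.3,0,0,0,0,0,2,-0.6,0,0,0,0,0,2,-1,0,0,0,0,0,2,-2,0,0,0,0,0,2,-4,0,0,0,0,0,2,-6,0,0,0,0,0,2,-8,0,0,0,0,0,2,-8,0,0,0,0,0,2]' 90
python3 - <<'E'
from h import *
st=ctrl.read_state();print(st['ee_pos'],Ro.from_rotvec(st['eef_rot']).as_matrix().round(3),st['wrist_force'])
ims=[]
for n in ['side','wrist']:
    st=ctrl.read_state();p=ctrl.grab_frame(n);ims.append(p['color'])
    for q in ['tamper_sole','bead_a3']:
        print(n,q,[(round(r['score'],2),np.round(c2w(p,r['location'],st),3).tolist()) for r in ctrl.place_of(q,p)])
a=cv2.resize(ims[0][270:430,120:330],(800,600));b=cv2.resize(ims[1][100:400,180:480],(600,600))
cv2.imwrite('pics/c5.png',a[:,:,::-1]);cv2.imwrite('pics/d5.png',b[:,:,::-1])
E
```

```text
t: 10.25
ee_pos: [0.5703, 0.2762, 0.1658]
eef_rot: [2.099, 0.263, -2.081]
wrist_force: [0.8, 0.1, -0.0]
gripper_width: 0.308
[0.57031936 0.27621692 0.16575966] [[ 0.008  0.246 -0.969]
 [ 0.003 -0.969 -0.246]
 [-1.    -0.001 -0.009]] [ 0.80687942  0.13353626 -0.02447139]
side tamper_sole [(0.58, [0.572, 0.279, 0.11])]
side bead_a3 [(0.87, [0.569, 0.271, 0.015]), (0.77, [0.539, 0.3, 0.022]), (0.75, [0.691, 0.257, 0.014]), (0.71, [0.555, 0.238, 0.013]), (0.56, [0.608, 0.28, 0.016])]
wrist tamper_sole []
wrist bead_a3 [(0.95, [0.692, 0.259, 0.013]), (0.92, [0.606, 0.28, 0.016]), (0.65, [0.545, 0.301, 0.019]), (0.65, [0.554, 0.238, 0.017]), (0.62, [0.57, 0.274, 0.018])]
```

View pics/c5.png

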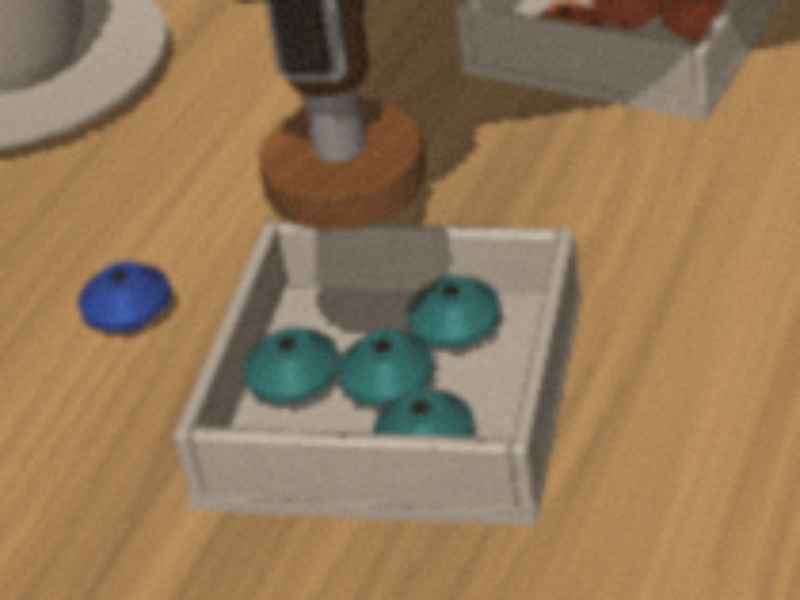

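View pics/d5.png

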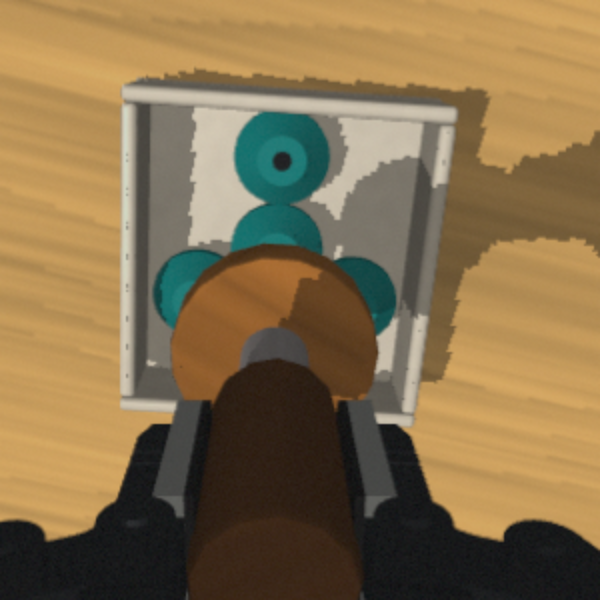

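All four teal beads sit level, with centres at z≈0.017 (11 mm above the floor). I'll carry the tamper to the small mat.

```bash
python3 -m handwheel '[0,1,0.4,0,0,0,2,0,3,1.2,0,0,0,2,0,6,2.5,0,0,0,2,0,9.2,3.8,0,0,0,2,0,12.4,5.2,0,0,0,2,0,15.6,6.5,0,0,0,2,0,18.8,7.8,0,0,0,2,0,22,9.2,0,0,0,2,0,25.2,10.5,0,0,0,2,0,28.4,11.8,0,0,0,2,0,31.6,13.2,0,0,0,2,0,34.8,14.5,0,0,0,2,0,38,15.8,0,0,0,2,0,41.2,17.2,0,0,0,2,0,44.4,18.5,0,0,0,2,0,47,19.6,0,0,0,2,0,48.8,20.4,0,0,0,2,0,49.6,20.7,0,0,0,2,0,49.9,20.8,0,0,0,2,0,49.9,20.8,0,0,0,2]' 90
python3 - <<'E'
from h import *
st=ctrl.read_state();print(st['ee_pos'],Ro.from_rotvec(st['eef_rot']).as_matrix().round(3),st['wrist_force'])
for n in ['side','wrist']:
    st=ctrl.read_state();p=ctrl.grab_frame(n);save(p,n+'6')
    for q in ['tamper_sole','tamper_grip','mat_top']:
        print(n,q,[(round(r['score'],2),np.round(c2w(p,r['location'],st),3).tolist()) for r in ctrl.place_of(q,p)])
st=ctrl.read_state();print(st['ee_pos'],Ro.from_rotvec(st['eef_rot']).as_matrix().round(3))
E
```

```text
t: 12.22
ee_pos: [0.4885, -0.2596, 0.1597]
eef_rot: [2.089, 0.261, -2.091]
wrist_force: [-0.1, 0.3, -2.2]
gripper_width: 0.313
[ 0.48848386 -0.259645    0.15974953] [[-0.001  0.245 -0.969]
 [ 0.001 -0.969 -0.245]
 [-1.    -0.001  0.001]] [-0.090823    0.27489095 -2.18313954]
side tamper_sole [(0.58, [0.488, -0.258, 0.102]), (0.3, [0.553, 0.016, 0.02])]
side tamper_grip [(0.8, [0.489, -0.26, 0.176])]
side mat_top [(0.96, [0.488, -0.264, 0.005]), (0.92, [0.322, -0.21, 0.01]), (0.16, [0.49, -0.262, 0.175])]
wrist tamper_sole [(0.83, [0.488, -0.259, 0.101]), (0.59, [0.49, -0.261, 0.007])]
wrist tamper_grip [(0.55, [0.484, -0.26, 0.182])]
wrist mat_top [(0.92, [0.487, -0.263, 0.005]), (0.88, [0.328, -0.212, 0.01])]
[ 0.48919159 -0.25888677  0.16035751] [[ 0.     0.247 -0.969]
 [ 0.    -0.969 -0.247]
 [-1.     0.    -0.   ]]
```

View pics/side6.png

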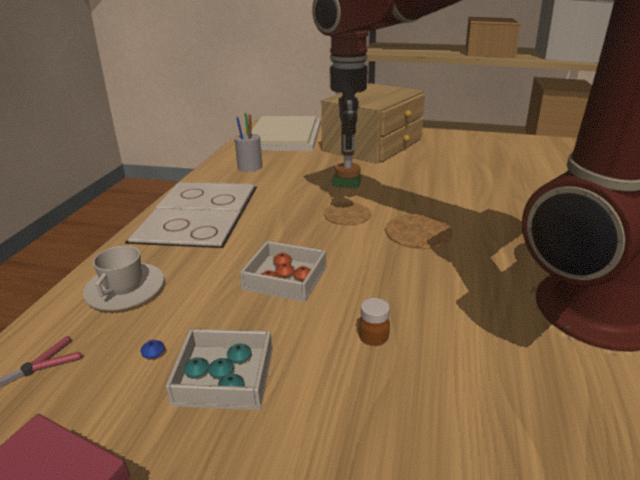

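The tamper is centred over the smaller mat. I'll lower it and feel for contact.

```bash
python3 -m handwheel '[2,0.1,0,0,0,0,2,5,0.2,0,0,0,0,2,8,0.2,0,0,0,0,2,9,0.2,0,0,0,0,2,9.3,0.2,0,0,0,0,2,9.5,0.2,0,0,0,0,2,9.6,0.2,0,0,0,0,2,9.7,0.2,0,0,0,0,2,9.8,0.2,0,0,0,0,2,9.8,0.2,0,0,0,0,2,9.8,0.2,0,0,0,0,2]' 90
```

```text
t: 13.53
ee_pos: [0.4899, -0.2618, 0.0631]
eef_rot: [2.09, 0.26, -2.088]
wrist_force: [0.1, -0.4, -2.4]
gripper_width: 0.311
```

```bash
python3 -m handwheel '[0.1,0,0,0,0,0,2,0.2,0,0,0,0,0,2,0.2,0,0,0,0,0,2]' 90
```

```text
t: 13.78
ee_pos: [0.49, -0.2619, 0.0622]
eef_rot: [2.089, 0.261, -2.088]
wrist_force: [-2.9, 1.6, 6.6]
gripper_width: 0.303
```

Contact. I'll ease off 1 mm, open slowly, then go up.

```bash
python3 -m handwheel '[-0.1,0,0,0,0,0,2,-0.1,0,0,0,0,0,3.5,-0.1,0,0,0,0,0,5,-0.1,0,0,0,0,0,7,-0.1,0,0,0,0,0,8.5,-0.1,0,0,0,0,0,8.5,-0.1,0,0,0,0,0,8.5,-0.1,0,0,0,0,0,8.5]' 20
python3 - <<'E'
from h import *
st=ctrl.read_state();p=ctrl.grab_frame('wrist');save(p,'wrist7');print(st['gripper_width'],st['wrist_force'])
print([(round(r['score'],2),np.round(c2w(p,r['location'],st),3).tolist()) for r in ctrl.place_of('tamper_sole',p)])
E
```

```text
t: 14.45
ee_pos: [0.4895, -0.2615, 0.0613]
eef_rot: [2.089, 0.261, -2.089]
wrist_force: [0.6, 0.5, -0.2]
gripper_width: 0.995
0.9952870591533591 [ 0.6328654   0.47277049 -0.22063671]
[(0.57, [0.49, -0.263, 0.002])]
```

View pics/wrist7.png

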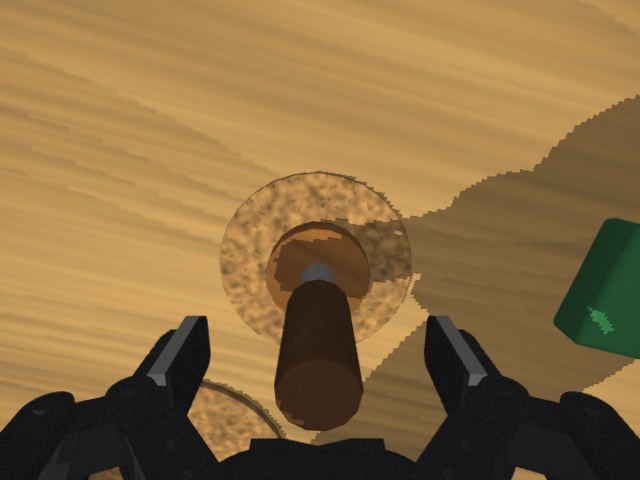

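The fingers are open and clear of the handle, and the sole is in the middle of the mat at about (318,268). I'll retreat straight up.

```bash
python3 -m handwheel '[-2,0,0,0,0,0,8.5,-5,0,0,0,0,0,8.5,-9,0,0,0,0,0,8.5,-13,0,0,0,0,0,8.5,-17,0,0,0,0,0,8.5,-19,0,0,0,0,0,8.5,-20,0,0,0,0,0,8.5,-20,0,0,0,0,0,8.5,-20,0,0,0,0,0,8.5,-20,0,0,0,0,0,8.5]'
python3 - <<'E'
from h import *
for n in ['side','top']:
    st=ctrl.read_state();p=ctrl.grab_frame(n);save(p,n+'8')
    for q in ['tamper_sole','tamper_grip','mat_top','bead_a3','bead_b0','paint_jar']:
        print(n,q,[(round(r['score'],2),np.round(c2w(p,r['location'],st),3).tolist()) for r in ctrl.place_of(q,p)])
E
```

```text
t: 15.38
ee_pos: [0.4885, -0.2608, 0.2582]
eef_rot: [2.087, 0.265, -2.094]
wrist_force: [0.2, 0.1, -0.3]
gripper_width: 0.991
side tamper_sole [(0.58, [0.488, -0.263, 0.002]), (0.23, [0.554, 0.017, 0.006])]
side tamper_grip [(0.84, [0.488, -0.26, 0.079])]
side mat_top [(0.89, [0.322, -0.21, 0.009]), (0.87, [0.488, -0.261, 0.002])]
side bead_a3 [(0.92, [0.692, 0.255, 0.011]), (0.84, [0.569, 0.274, 0.016]), (0.77, [0.609, 0.284, 0.015]), (0.66, [0.558, 0.237, 0.014]), (0.52, [0.539, 0.3, 0.02])]
side bead_b0 [(0.74, [0.554, 0.02, 0.019]), (0.62, [0.579, 0.044, 0.015]), (0.55, [0.518, 0.019, 0.019]), (0.5, [0.563, -0.016, 0.018])]
side paint_jar [(0.91, [0.376, 0.142, 0.004]), (0.38, [0.551, 0.018, 0.008])]
top tamper_sole [(0.75, [0.493, -0.26, 0.008])]
top tamper_grip [(0.7, [0.49, -0.262, 0.08]), (0.34, [0.575, 0.047, 0.019])]
top mat_top [(0.97, [0.324, -0.206, 0.008]), (0.9, [0.492, -0.26, 0.003])]
top bead_a3 [(0.77, [0.557, 0.245, 0.011]), (0.77, [0.567, 0.28, 0.018]), (0.76, [0.542, 0.301, 0.017]), (0.62, [0.69, 0.257, 0.009]), (0.52, [0.606, 0.282, 0.016])]
top bead_b0 [(0.84, [0.567, -0.012, 0.017]), (0.76, [0.515, 0.019, 0.016]), (0.53, [0.576, 0.044, 0.017]), (0.53, [0.555, 0.016, 0.015])]
top paint_jar [(0.75, [0.375, 0.143, -0.003])]
```

View pics/side8.png

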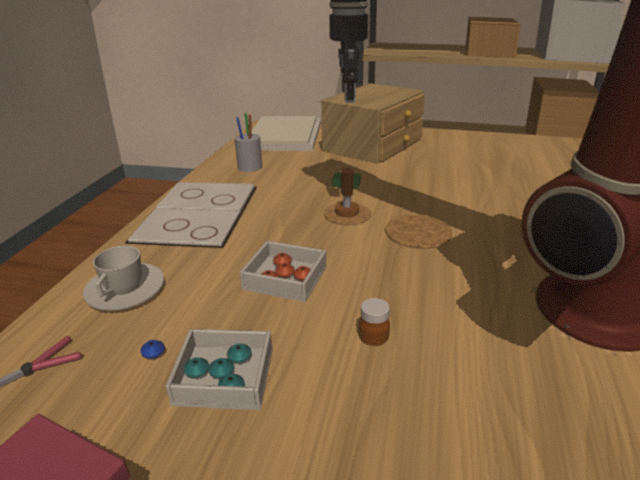

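The side view shows the tamper upright on the smaller mat at (347,200), all four teal beads flat in their bin, and the gripper clear. The red beads and the jar look untouched.

```bash
python3 -c "
from bench import ctrl
print(ctrl.finish_job())"
```

```text
the job is handed in; nothing more can be done
None
```

I pressed the heaped teal bead down with the tamper until all four beads lay level, stood the tamper on the smaller cork mat, let go and handed the job in. The clock read about 16 s of the 38 s allowed.

**Pressing:** I read about 19 N at the wrist, and the sole stopped at bead-top height. I saw no sign of the 80 N limit being approached.

**Last checks**, from the side and top cameras:
- **Teal beads:** their centres were at z ≈ 0.011–0.020 m, where flat is 0.017 m. That spread is within the camera error of about 4 mm, and all were within about 42 mm of the bin's middle.
- **Tamper:** it stood upright, with its sole about 3 mm from the mat's centre in either view. The height readings for the sole (0.002 m and 0.008 m) fall either side of the true 0.005 m mat top.
- **Rust-red beads and jar:** they showed no movement beyond measuring noise. I took no bead-by-bead starting positions for the red beads, so that rests on the pictures.
- **Gripper:** it was open and about 15 cm above the handle, with no contact force.

No check failed. `finish_job` reports no verdict.

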